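Cover the bowl, the pot and the jar with their own lids

ROBOT

A 7-joint arm with a two-finger parallel gripper is mounted at the origin on the work surface. World frame = base frame: x ahead of the robot, y to its left, z up, the work surface at z = 0. Lengths are in m, angles in rad, forces in N, time in s.
With the tool pointing down it reaches from about 0.4 to 0.85 m from the base axis. Payload 10.4 kg.
Tool frame: the origin (TCP) lies midway between the tips of the shut fingers; the grasp point (between the pads) lies 19 mm behind it; x points along the fingers, z is the direction in which the jaws open and shut, and the axes are right-handed (so a half turn about x gives the same grasp; the last joint's range is limited). The gripper opens to 87 mm and grips with 3 to 60 N. Pads are 19 mm wide; open, the fingers measure 117 mm over their backs; the gripper's body (75 mm by 190 mm) begins 51 mm behind the grasp point.
Start: joints at [-1.188, 0.332, -0.065, 1.46, 0.022, 1.35, -0.088], TCP at [0.247, 0.574, 0.223] pointing down, gripper open.
Joint ranges: [-2.6, 2.6], [-0.5, 2.12], [-1.47, 1.34], [0.16, 2.42], [-1.27, 4.41], [0.06, 2.06], [-2.6, 2.6]. Speed limits (rad/s): [2.22, 2.22, 2.79, 2.79, 3.14, 3.14, 3.14].

INTERFACE

Orientations are given as a unit quaternion [x, y, z, w].
In Python, from bench import read_state, camera, camera_params, close_job gives the robot as it stands.
- The arm moves only by the tool arm_command, never from a script. Its argument "targets" is a list of rows, each a list of 7 numbers: the closure in counts, from 0 (fully open) to 255 (shut), then the shift along the tool's x, y, z in mm, then the turn, a rotation vector about the tool's x, y, z in rad. A call has 1 to 10 rows; each row is the pose to reach, as a shift and turn from the pose commanded when the call began, along the tool's axes at that moment; what a row does not reach only later rows make up. A row lasts 1/10 s, in which the tool goes at most 50 mm and 8.59 degrees, less where a joint would pass 70% of its speed; a pose out of reach is approached as far as the arm can. A call with a gripper value outside its range is refused whole. The fingers move at their own pace and stop on an object; "newtons" is the grip in N (left out, the last holds). Time passes only in rows, so rows that repeat a pose let the fingers close. It gives the time, the measured TCP pose, the force and the opening at its end, in the units of the state.
- read_state(): the state, without advancing time (a new reading comes with each control period).
- camera(name): name is "side" or "top" or "wrist"; returns the picture (420x560x3 uint8, red, green, blue); there is no depth.
- camera_params(name): a dict with "intrinsics" (3x3 intrinsics, pixels), "xyz" and "orientation" of the camera in the world; the wrist camera has in their place "mount" (4x4, takes a point from camera to tool coordinates, whose origin is the TCP and whose axes are the tool frame's). Camera axes: x right, y down, z forward; pixel columns grow to the right and rows downward; lengths in m; the calibration is good to about 2 mm. The wrist camera is an equidistant fisheye: a pixel r from the principal point sees the ray r / f radians off the axis. A picture is of the moment at which its call begins: read the wrist's pose just before it. camera_params takes no time and is no camera call.
- close_job(): hands the job in, once; it reports no verdict.
The state is a dict: "time": time; "joint_positions": joint angles; "joint_vel": joint speeds; "joint_torque": joint torques, N m; "ee_pos": TCP position; "eef_rot": TCP orientation; "ft_force": force on the tool from outside, world axes, zero at the start; "torque": the same for the moment, N m; "width": finger opening in m.
Only numpy, scipy, OpenCV 4.12 (cv2) and the standard library are available. Lean on these libraries where they do the work, as an engineer would, in place of code of your own. Each camera call takes 0.05 s, during which the arm holds its last target.

TASK

Cover the three open vessels standing on the orange rack against splashes from the stove: take the three steel lids with wooden knobs and lay the large one on the porcelain bowl, the medium one on the aluminium pot and the small one on the glass jar, each lying flat and centred on the rim so that it hides the whole mouth. Leave the vessels standing where they are, and do not disturb the red silicone lid, the kettle or the strainer.

Things in the scene. Friction and masses are not known exactly. Their poses are not given: they have to be found in the camera images.
- lid_large: Large steel lid: flat round disc 134 mm in diameter, 4 mm thick, with a raised step in the middle (96 mm across, top 7 mm above the underside) and on that an upright dark wooden knob, a cylinder 28 mm in diameter whose top is 37 mm above the underside. Lies flat on the table at the start, knob up. Loose. Origin: centre of the underside; z up along the knob.
- lid_medium: Medium steel lid: flat round disc 108 mm in diameter, 4 mm thick, with a raised step in the middle (78 mm across, top 7 mm above the underside) and on that an upright dark wooden knob, a cylinder 28 mm in diameter whose top is 37 mm above the underside. Lies flat on the table at the start, knob up. Loose. Origin: centre of the underside; z up along the knob.
- lid_small: Small steel lid: flat round disc 84 mm in diameter, 4 mm thick, with a raised step in the middle (60 mm across, top 7 mm above the underside) and on that an upright dark wooden knob, a cylinder 28 mm in diameter whose top is 37 mm above the underside. Lies flat on the table at the start, knob up. Loose. Origin: centre of the underside; z up along the knob.
- bowl: White porcelain bowl with blue dragons painted on its side: 70 mm high, rim 116 mm in outside diameter, wall 4 mm, foot 64 mm across; about 0.5 kg. Open at the top, stands loose and upright on the rack's board. Origin: centre of its underside; z up.
- pot: Straight aluminium pot with two small side loops: 85 mm high, rim 90 mm in outside diameter, wall 4 mm; the loops reach 61 mm from its axis at 62 mm height; about 0.5 kg. Open at the top, stands loose and upright on the rack's board. Origin: centre of its underside; z up.
- jar: Straight clear glass jar: 100 mm high, 66 mm in outside diameter, wall 4 mm; about 0.45 kg. Open at the top, stands loose and upright on the rack's board. Origin: centre of its underside; z up.
- rack: Orange-painted wooden tray rack, fixed: 150 mm along its x, 480 mm along its y. Its board, on which the vessels stand in a row about 155 mm apart, is 40 mm above the table; long edges rise to 52 mm, the two ends to 70 mm. Origin: centre of its footprint at table height; z up.
- silicone_lid: Red silicone lid without a knob: flat disc 108 mm in diameter, 5 mm thick, with a flat tab 28 mm wide reaching 77 mm from the centre along its x. Lies on the table among the steel lids; not to be moved. Origin: centre of the underside.
- kettle: Aluminium kettle with a black arch handle, 168 mm in diameter and 170 mm high overall, spout reaching about 120 mm from the axis along its x. Stands on the table beyond one end of the rack; not to be moved. Origin: centre of the underside.
- strainer: Stainless strainer bowl, rim 132 mm in diameter, 50 mm high, with a rod handle reaching 165 mm from the axis along its x. Stands on the table beyond the other end of the rack; not to be moved. Origin: centre of the underside.
Not all that is in view belongs to the job. Leave any pink or purple look-alike of the lid_medium alone.

How it is judged:
By the outcome, as a careful person would: the job done as asked, in the order asked, and still so for the second after the job is handed in, with the robot touching nothing.
It also fails if it takes over 88 s, if anything falls off the work surface, if the arm or the gripper's body presses on something with over 40 N, if the wrist force passes 120 N, or if a joint passes its speed limit or range.

## Working session

There is one attempt and no reset: what is moved stays moved. The work goes in short steps, Python scripts to look and compute and a tool call to move; the robot and the scene stay as the last step left them, time stands still between calls to the robot, and variables do not carry over. Pictures are saved under pics/ and viewed, and the job is handed in when it is done.

Besides the shell and the picture viewer there is one more tool, called after ">>>" as name(argument=value, ...), one argument or row to a line, values as JSON. arm_command: Moves the arm, as the interface text tells. Its arguments: {"type":"object","properties":{"targets":{"type":"array"},"newtons":{"type":"number"}},"required":["targets"]}

```bash
mkdir -p pics; ls; python3 - <<'E'
from bench import *
import cv2,json
s=read_state(); print({k:(v if isinstance(v,float) else [round(float(x),4) for x in v]) if hasattr(v,'__len__') or isinstance(v,float) else v for k,v in s.items()})
for n in("top","side","wrist"):
    print(n,camera_params(n))
    cv2.imwrite(f"pics/{n}0.png",camera(n)[:,:,::-1])
E
```

```text
pics
{'time': 0.0, 'joint_positions': [-1.1876, 0.3329, -0.0647, 1.461, 0.0216, 1.3499, -0.0885], 'joint_vel': [0.0005, -0.0003, 0.0008, 0.0004, 0.001, -0.0004, 0.0001], 'joint_torque': [0.0005, -62.3234, 0.0255, -38.9919, -0.0612, 0.0391, 0.0001], 'ee_pos': [0.2466, 0.5739, 0.2217], 'eef_rot': [-0.3893, 0.5909, 0.3887, 0.5901], 'ft_force': [0.0179, -0.7501, 0.285], 'torque': [-0.0132, 0.0016, -0.0236], 'width': 0.08690042856779588}
top {'intrinsics': array([[501.34517181,   0.        , 286.3688501 ],
       [  0.        , 501.34517181, 208.14990968],
       [  0.        ,   0.        ,   1.        ]]), 'xyz': array([0.28100037, 0.03098433, 1.53278898]), 'orientation': array([ 0.71334852, -0.69584441,  0.06409337, -0.05316479])}
side {'intrinsics': array([[478.29104178,   0.        , 285.63718772],
       [  0.        , 478.29104178, 206.37196195],
       [  0.        ,   0.        ,   1.        ]]), 'xyz': array([ 0.24129749, -1.05616894,  1.16742697]), 'orientation': array([ 0.915331  , -0.10720705,  0.05006335, -0.38492788])}
wrist {'intrinsics': array([[325.1922621 ,   0.        , 280.06980836],
       [  0.        , 325.1922621 , 207.19891619],
       [  0.        ,   0.        ,   1.        ]]), 'mount': array([[ 4.17592336e-04, -2.46560985e-01,  9.69127188e-01,
        -1.63610072e-01],
       [-3.83945576e-04, -9.69127240e-01, -2.46560833e-01,
         6.67980882e-02],
       [ 9.99999839e-01, -2.69130183e-04, -4.99366108e-04,
        -5.20343996e-04],
       [ 0.00000000e+00,  0.00000000e+00,  0.00000000e+00,
         1.00000000e+00]])}
```

View pics/top0.png

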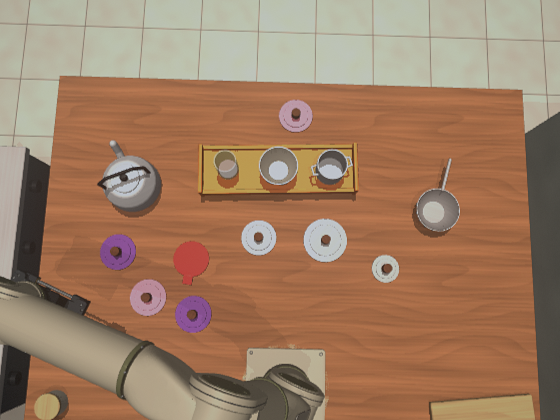

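View pics/side0.png

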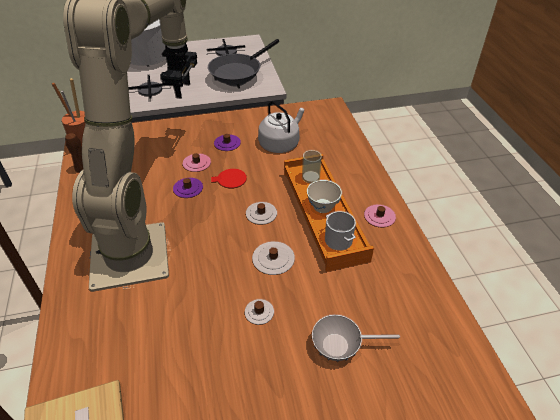

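View pics/wrist0.png

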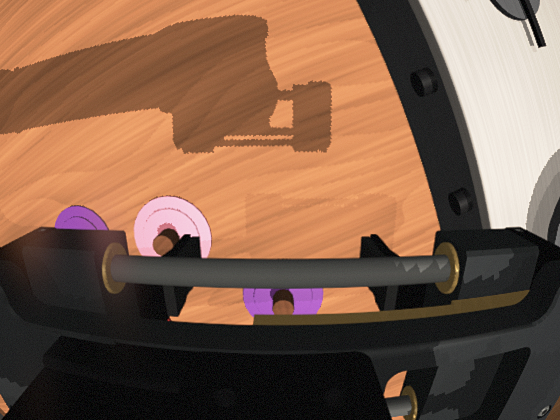

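The top view shows steel lids at (258,237), (325,240) and (386,268). The look-alikes are pink at (295,115) and (148,297), purple at (118,252) and (193,314), and red silicone at (191,260). By description the steel ones are medium at (258,237), large at (325,240) and small at (386,268). The vessels are the jar (226,165), bowl (278,166) and pot (331,166). I'll check this choice in a close crop and measure from it.

```bash
cat > h.py <<'E'
import numpy as np,cv2
from scipy.spatial.transform import Rotation as R
from scipy.optimize import least_squares
from bench import *
P={n:camera_params(n) for n in("top","side")}
def toplane(n,uv,z):
    p=P[n];uv=np.atleast_2d(np.array(uv,float))
    d=np.c_[uv,np.ones(len(uv))]@np.linalg.inv(p["intrinsics"]).T
    d=d@R.from_quat(p["orientation"]).as_matrix().T
    return p["xyz"]+d*((z-p["xyz"][2])/d[:,2])[:,None]
def proj(n,X):
    p=P[n];c=(np.atleast_2d(X)-p["xyz"])@R.from_quat(p["orientation"]).as_matrix()
    c=c@p["intrinsics"].T
    return c[:,:2]/c[:,2:]
def circ(pts):
    f=lambda q:np.hypot(pts[:,0]-q[0],pts[:,1]-q[1])-q[2]
    r=least_squares(f,[*pts[:,:2].mean(0),.05],loss='soft_l1',f_scale=.002)
    return r.x,np.std(f(r.x))
E
python3 - <<'E'
from h import *
t=cv2.imread("pics/top0.png");s=cv2.imread("pics/side0.png")
a=cv2.resize(t[135:290,190:410],None,fx=3.5,fy=3.5,interpolation=cv2.INTER_CUBIC)
b=cv2.resize(s[140:330,230:400],None,fx=3.15,fy=3.15,interpolation=cv2.INTER_CUBIC)
cv2.imwrite("pics/c1.png",a);cv2.imwrite("pics/c2.png",b)
for n,im,seeds in(("top",t,[(258,237),(325,240),(386,268)]),("side",s,[(261,212),(273,257),(259,311)])):
    hsv=cv2.cvtColor(im,cv2.COLOR_BGR2HSV)
    m=((hsv[...,1]<70)&(hsv[...,2]>110)).astype(np.uint8)*255
    cs,_=cv2.findContours(m,cv2.RETR_EXTERNAL,cv2.CHAIN_APPROX_NONE)
    for sd in seeds:
        for c in cs:
            if cv2.contourArea(c)>150 and cv2.pointPolygonTest(cv2.convexHull(c),sd,False)>0:
                h=cv2.convexHull(c)[:,0]
                # pixels border: push half px outward ignored
                q,e=circ(toplane(n,h,.004))
                x,y,w,hh=cv2.boundingRect(c)
                sub=(hsv[y:y+hh,x:x+w,2]<110).astype(np.uint8)
                M=cv2.moments(sub,True);k=(x+M['m10']/M['m00'],y+M['m01']/M['m00']) if M['m00'] else 0
                # upright knob: mask covers side; print plane at mid height
                print(n,sd,"disc",np.round(q*1000,1),round(e*1000,2))
E
```

```text
top (258, 237) disc [445.   93.9  53.9] 0.35
top (325, 240) disc [ 442.5 -109.6   66.8] 0.3
top (386, 268) disc [ 360.2 -294.    41.8] 0.31
side (261, 212) disc [441.6  89.8  53.1] 0.57
side (273, 257) disc [ 439.2 -113.4   66.1] 0.41
side (259, 311) disc [ 357.3 -297.6   41.2] 0.35
```

View pics/c1.png

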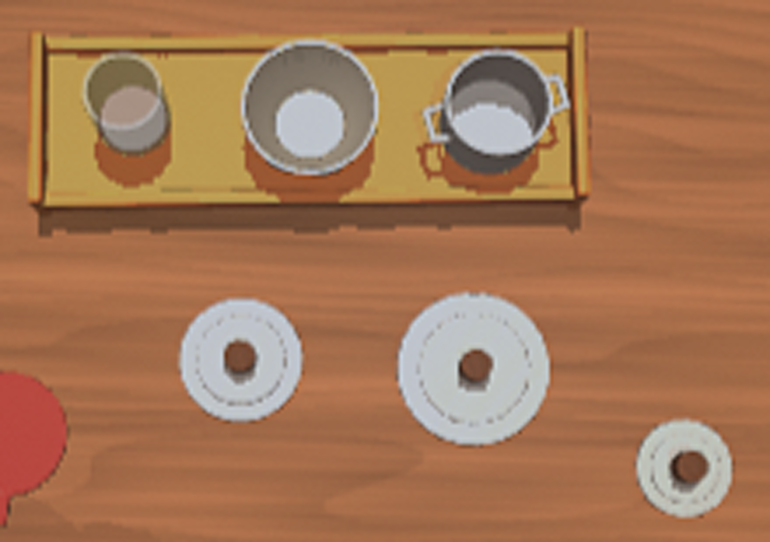

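View pics/c2.png

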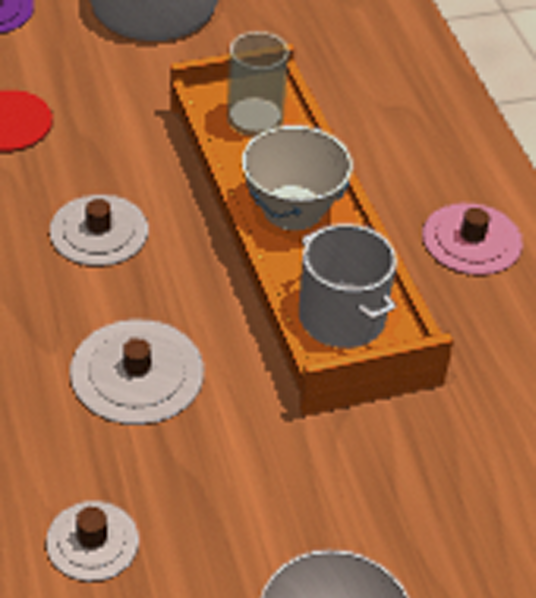

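Crops confirm it: the radii come to about 54, 67 and 42 mm, all grey-white steel with brown knobs, and none are the pink or purple ones. Next, the vessel rims.

```bash
python3 - <<'E'
from h import *
t=cv2.imread("pics/top0.png");s=cv2.imread("pics/side0.png")
def big(im,x,y,w,h,f): return cv2.resize(im[y:y+h,x:x+w],None,fx=f,fy=f,interpolation=cv2.INTER_CUBIC)
A=np.hstack([big(t,208,143,44,44,6),big(t,254,143,48,44,6),big(t,308,143,41,44,6)])
B=np.hstack([big(s,294,144,38,50,6),big(s,298,174,50,50,6),big(s,320,206,42,50,6)])
print(A.shape,B.shape)
cv2.imwrite("pics/c3.png",A);cv2.imwrite("pics/c4.png",B)
E
```

```text
(264, 798, 3) (300, 780, 3)
```

View pics/c3.png

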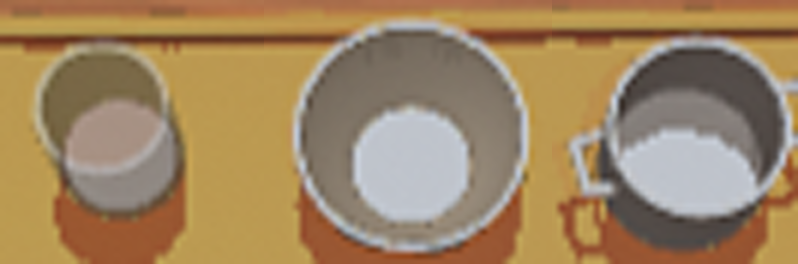

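View pics/c4.png

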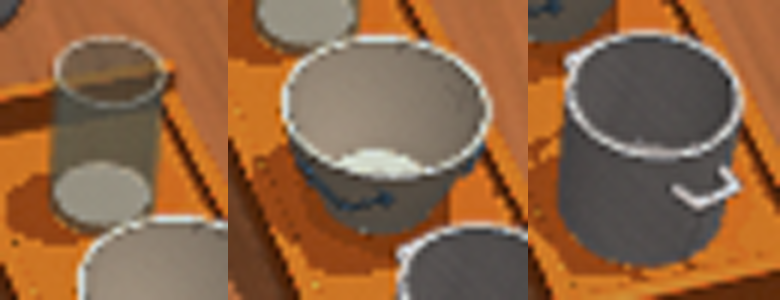

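```bash
python3 - <<'E'
from h import *
T={'jar':((36,170,40,174),208,143,0,.14),'bowl':((295,528,19,252),254,143,264,.11),'pot':((606,790,36,218),308,143,552,.125)}
S={'jar':((54,166,35,107),294,144,0,.14),'bowl':((282,490,36,178),298,174,228,.11),'pot':((565,741,31,158),320,206,528,.125)}
for k in T:
    o=[]
    for n,D in(("top",T),("side",S)):
        (l,r,a,b),x0,y0,off,z=D[k]
        f=lambda u,v:((u-off+.5)/6-.5+x0,(v+.5)/6-.5+y0)
        cx,cy=(l+r)/2,(a+b)/2
        # ellipse (axis aligned) -> points -> plane circle
        th=np.linspace(0,6.28,60)
        pts=[f(cx+(r-l)/2*np.cos(q),cy+(b-a)/2*np.sin(q)) for q in th]
        q,e=circ(toplane(n,pts,z)); o.append(q); print(k,n,np.round(q*1000,1),round(e*1000,1))
    print(k,"mean",np.round((o[0]+o[1])*500,1))
s=read_state();m=R.from_quat(s["eef_rot"]).as_matrix();print(np.round(m,3))
E
```

```text
jar top [648.4 191.4  32.3] 0.4
jar side [645.1 189.2  32.8] 0.7
jar mean [646.7 190.3  32.6]
bowl top [646.6  38.6  57.5] 0.6
bowl side [643.8  35.4  57.1] 1.4
bowl mean [645.2  37.   57.3]
pot top [ 651.2 -116.9   44.8] 0.4
pot side [ 647.8 -120.3   44.5] 1.4
pot mean [ 649.5 -118.6   44.7]
[[-0.    -0.919  0.395]
 [-0.001  0.395  0.919]
 [-1.    -0.    -0.001]]
```

Averages of the two views, in mm:

| Item | x | y |
|---|---|---|
| Large lid | 441 | -111.5 |
| Medium lid | 443 | 92 |
| Small lid | 359 | -296 |
| Bowl | 645 | 37 |
| Pot | 649.5 | -118.6 |
| Jar | 647 | 190 |

First move: go to a waypoint while turning the jaws along world x.

>>> arm_command(
  targets=[
    [0,0,-279,-211,1.165,0,0],
    [0,0,-279,-211,1.165,0,0],
    [0,0,-279,-211,1.165,0,0],
    [0,0,-279,-211,1.165,0,0],
    [0,0,-279,-211,1.165,0,0],
    [0,0,-279,-211,1.165,0,0],
    [0,0,-279,-211,1.165,0,0],
    [0,0,-279,-211,1.165,0,0],
    [0,0,-279,-211,1.165,0,0],
    [0,0,-279,-211,1.165,0,0],
  ],
  newtons=25,
)

```text
time: 1.15
ee_pos: [0.4191, 0.2711, 0.2224]
eef_rot: [-0.002, 0.707, 0.002, 0.707]
ft_force: [-1.1, 0.1, 0.4]
width: 0.0869
```

>>> arm_command(
  targets=[
    [0,100,-382,22,0,0,0],
    [0,100,-382,22,0,0,0],
    [0,100,-382,22,0,0,0],
    [0,100,-382,22,0,0,0],
    [0,100,-382,22,0,0,0],
    [0,100,-382,22,0,0,0],
    [0,100,-382,22,0,0,0],
    [0,100,-382,22,0,0,0],
    [0,100,-382,22,0,0,0],
    [0,100,-382,22,0,0,0],
  ],
)

```text
time: 2.15
ee_pos: [0.4418, -0.1113, 0.1222]
eef_rot: [-0.001, 0.707, 0.001, 0.707]
ft_force: [-0.0, 0.8, -0.7]
width: 0.0868
```

```bash
python3 - <<'E'
from h import *
s=read_state();print(s["ee_pos"],s["eef_rot"])
cv2.imwrite("pics/w1.png",camera("wrist")[:,:,::-1])
p=camera_params("wrist");T=p["mount"];m=R.from_quat(s["eef_rot"]).as_matrix()
def wproj(X):
    c=np.linalg.inv(T)@np.r_[m.T@(np.array(X)-s["ee_pos"]),1];c=c[:3]
    th=np.arctan2(np.hypot(c[0],c[1]),c[2]);ph=np.arctan2(c[1],c[0]);f=p["intrinsics"][0,0]
    return np.round([p["intrinsics"][0,2]+f*th*np.cos(ph),p["intrinsics"][1,2]+f*th*np.sin(ph)],1)
print("knob top exp",wproj([.4409,-.1115,.037]),"±5mm x",wproj([.4459,-.1115,.037]),"y",wproj([.4409,-.1065,.037]))
E
```

```text
[ 0.44180369 -0.11128768  0.12223299] [-0.00091584  0.70740873  0.00078542  0.70680367]
knob top exp [279.1 211.2] ±5mm x [285.4 211.2] y [279.1 205. ]
```

View pics/w1.png

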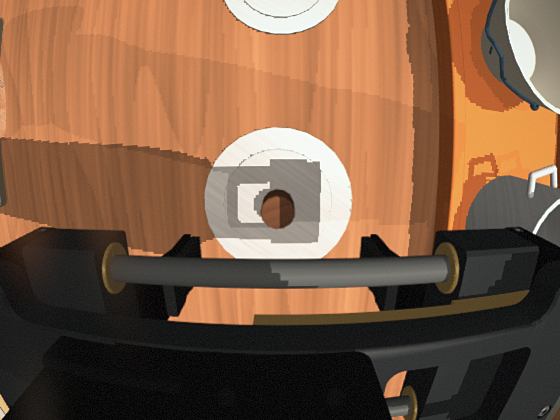

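Wrist view: the large lid's knob is at about (277,209) against a predicted (279,211), so it agrees within 2 mm. Descending and gripping.

>>> arm_command(
  targets=[
    [0,45,1,-1,0,0,0],
    [0,85,1,-1,0,0,0],
    [0,100,1,-1,0,0,0],
    [0,108,1,-1,0,0,0],
    [0,108,1,-1,0,0,0],
    [0,108,1,-1,0,0,0],
  ],
)

```text
time: 2.8
ee_pos: [0.4417, -0.11, 0.0154]
eef_rot: [-0.0, 0.707, 0.001, 0.708]
ft_force: [0.8, 0.0, 0.4]
width: 0.0872
```

>>> arm_command(
  targets=[
    [255,0,0,0,0,0,0],
    [255,0,0,0,0,0,0],
    [255,0,0,0,0,0,0],
    [255,0,0,0,0,0,0],
    [255,0,0,0,0,0,0],
    [255,0,0,0,0,0,0],
    [255,0,0,0,0,0,0],
    [255,0,0,0,0,0,0],
  ],
  newtons=35,
)

```text
time: 3.6
ee_pos: [0.4408, -0.1107, 0.0145]
eef_rot: [0.0, 0.707, 0.0, 0.707]
ft_force: [-0.4, -0.5, 0.4]
width: 0.0309
```

>>> arm_command(
  targets=[
    [255,0,0,0,0,0,0],
    [255,0,0,0,0,0,0],
    [255,-10,0,0,0,0,0],
    [255,-35,0,0,0,0,0],
    [255,-65,0,0,0,0,0],
    [255,-100,0,0,0,0,0],
    [255,-135,0,0,0,0,0],
    [255,-150,0,0,0,0,0],
    [255,-150,0,0,0,0,0],
    [255,-150,0,0,0,0,0],
  ],
)

```text
time: 4.6
ee_pos: [0.4404, -0.1107, 0.1641]
eef_rot: [0.0, 0.707, 0.0, 0.707]
ft_force: [0.4, -0.7, -2.1]
width: 0.0273
```

```bash
python3 - <<'E'
from h import *
s=read_state();print(s["ee_pos"],s["width"],s["ft_force"])
a=camera("wrist")[:,:,::-1];b=camera("side")[:,:,::-1]
cv2.imwrite("pics/w2.png",np.hstack([cv2.resize(a,(400,300)),cv2.resize(b,(400,300))]))
E
```

```text
[ 0.44043366 -0.11067673  0.16414943] 0.027264869114422746 [ 0.35201507 -0.68317179 -2.08974255]
```

View pics/w2.png

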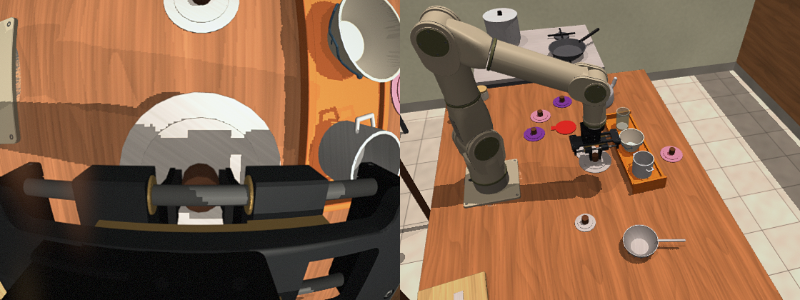

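>>> arm_command(
  targets=[
    [255,0,20,28,0,0,0],
    [255,0,45,62,0,0,0],
    [255,0,70,98,0,0,0],
    [255,0,97,135,0,0,0],
    [255,0,122,170,0,0,0],
    [255,0,140,194,0,0,0],
    [255,0,148,205,0,0,0],
    [255,0,148,205,0,0,0],
    [255,0,148,205,0,0,0],
    [255,0,148,205,0,0,0],
  ],
)

```text
time: 5.7
ee_pos: [0.6449, 0.036, 0.1641]
eef_rot: [0.0, 0.707, -0.001, 0.707]
ft_force: [-0.0, -0.3, -2.0]
width: 0.0273
```

```bash
python3 - <<'E'
from h import *
s=read_state();print(s["ee_pos"],s["width"],s["ft_force"])
a=camera("wrist")[:,:,::-1];b=camera("side")[:,:,::-1]
cv2.imwrite("pics/w3.png",np.hstack([cv2.resize(a,(400,300)),cv2.resize(b[100:280,200:440],(400,300))]))
E
```

```text
[0.64491588 0.0359844  0.16406696] 0.027253707928256328 [-0.00443517 -0.31302254 -1.95162583]
```

View pics/w3.png

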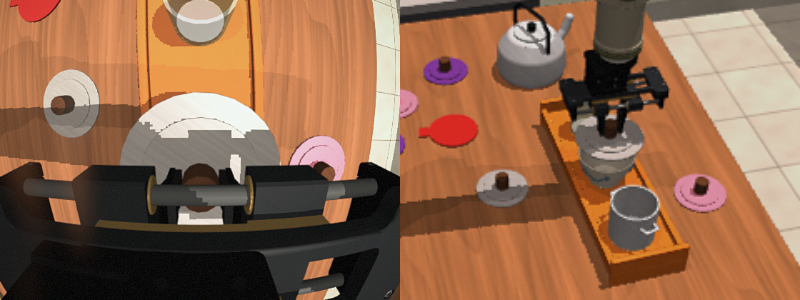

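The lid is centred above the bowl. Lowering it gently.

>>> arm_command(
  targets=[
    [255,15,1,0,0,0,0],
    [255,28,1,0,0,0,0],
    [255,34,1,0,0,0,0],
    [255,37,1,0,0,0,0],
    [255,38,1,0,0,0,0],
    [255,39,1,0,0,0,0],
    [255,39,1,0,0,0,0],
  ],
)

```text
time: 6.5
ee_pos: [0.646, 0.0382, 0.1258]
eef_rot: [0.0, 0.707, 0.0, 0.707]
ft_force: [-0.9, -0.2, -2.3]
width: 0.0269
```

>>> arm_command(
  targets=[
    [255,1,0,0,0,0,0],
    [255,1,0,0,0,0,0],
    [255,2,0,0,0,0,0],
    [255,2,0,0,0,0,0],
  ],
)

```text
time: 6.9
ee_pos: [0.646, 0.0383, 0.1245]
eef_rot: [0.0, 0.707, 0.0, 0.707]
ft_force: [-2.9, 0.8, 6.4]
width: 0.0275
```

Contact: the force went from -2 to +6 N. Release and rise.

>>> arm_command(
  targets=[
    [60,0,0,0,0,0,0],
    [60,0,0,0,0,0,0],
    [60,0,0,0,0,0,0],
    [60,0,0,0,0,0,0],
    [60,-10,0,0,0,0,0],
    [60,-30,0,0,0,0,0],
    [60,-60,0,0,0,0,0],
    [60,-90,0,0,0,0,0],
    [60,-90,0,0,0,0,0],
  ],
)

```text
time: 7.8
ee_pos: [0.6478, 0.0379, 0.2189]
eef_rot: [0.001, 0.705, 0.0, 0.71]
ft_force: [-0.0, 0.8, -0.3]
width: 0.0668
```

```bash
python3 - <<'E'
from h import *
s=read_state();print(s["ee_pos"],s["width"],s["ft_force"])
a=camera("wrist")[:,:,::-1];b=camera("side")[:,:,::-1]
cv2.imwrite("pics/w4.png",np.hstack([cv2.resize(a,(400,300)),cv2.resize(b[140:260,240:400],(400,300))]))
E
```

```text
[0.64783389 0.03794801 0.21887537] 0.06677437880505094 [-0.04111013  0.80391176 -0.33862611]
```

View pics/w4.png

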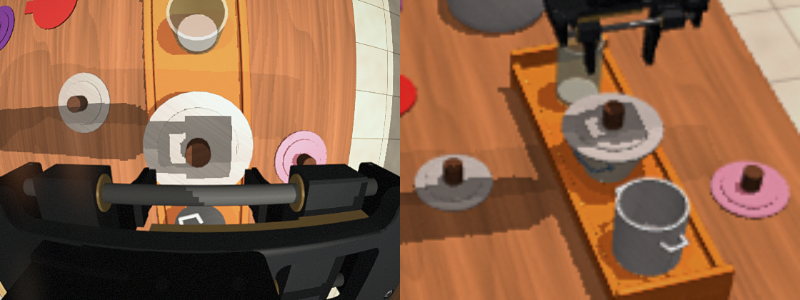

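The large lid lies flat on the bowl. Going to the medium lid next.

>>> arm_command(
  targets=[
    [0,0,12,-45,0,0,0],
    [0,0,25,-90,0,0,0],
    [0,10,36,-135,0,0,0],
    [0,40,46,-175,0,0,0],
    [0,80,54,-203,0,0,0],
    [0,95,54,-203,0,0,0],
    [0,95,54,-203,0,0,0],
    [0,95,54,-203,0,0,0],
    [0,95,54,-203,0,0,0],
  ],
)

```text
time: 8.8
ee_pos: [0.444, 0.0922, 0.1195]
eef_rot: [0.0, 0.707, -0.0, 0.708]
ft_force: [0.3, -0.1, 0.4]
width: 0.087
```

```bash
cat >> h.py <<'E'
WP=camera_params("wrist")
def wproj(X,s):
    m=R.from_quat(s["eef_rot"]).as_matrix()
    c=np.linalg.inv(WP["mount"])@np.r_[m.T@(np.array(X)-s["ee_pos"]),1];c=c[:3]
    th=np.arctan2(np.hypot(c[0],c[1]),c[2]);ph=np.arctan2(c[1],c[0]);f=WP["intrinsics"][0,0]
    return np.round([WP["intrinsics"][0,2]+f*th*np.cos(ph),WP["intrinsics"][1,2]+f*th*np.sin(ph)],1)
E
python3 - <<'E'
from h import *
s=read_state();print(s["ee_pos"],s["eef_rot"],wproj([.4433,.0919,.037],s))
a=camera("wrist")[:,:,::-1]
cv2.imwrite("pics/w5.png",a)
E
```

```text
[0.44396989 0.09218338 0.11954536] [ 3.71425935e-04  7.06553396e-01 -1.93164968e-04  7.07659610e-01] [279.1 212.2]
```

View pics/w5.png

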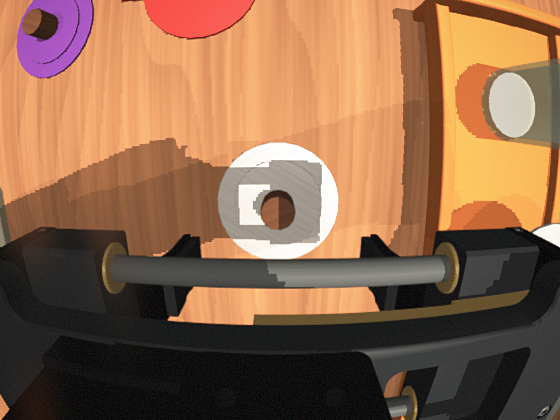

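Knob at (277,210) against a predicted (279,212), which is good. Descending to z ≈ 0.0145 and gripping.

>>> arm_command(
  targets=[
    [0,45,0,-1,0,0,0],
    [0,80,0,-1,0,0,0],
    [0,98,0,-1,0,0,0],
    [0,105,0,-1,0,0,0],
    [0,105,0,-1,0,0,0],
    [0,105,0,-1,0,0,0],
  ],
)

```text
time: 9.45
ee_pos: [0.4428, 0.0925, 0.0147]
eef_rot: [0.0, 0.707, 0.0, 0.708]
ft_force: [-1.1, 0.2, 0.0]
width: 0.0873
```

>>> arm_command(
  targets=[
    [255,0,0,0,0,0,0],
    [255,0,0,0,0,0,0],
    [255,0,0,0,0,0,0],
    [255,0,0,0,0,0,0],
    [255,0,0,0,0,0,0],
    [255,0,0,0,0,0,0],
    [255,0,0,0,0,0,0],
    [255,0,0,0,0,0,0],
    [255,0,0,0,0,0,0],
    [255,0,0,0,0,0,0],
  ],
)

```text
time: 10.45
ee_pos: [0.4417, 0.0923, 0.0135]
eef_rot: [0.0, 0.707, -0.0, 0.707]
ft_force: [1.0, -0.2, 0.2]
width: 0.0272
```

>>> arm_command(
  targets=[
    [255,-10,0,0,0,0,0],
    [255,-40,0,0,0,0,0],
    [255,-75,0,0,0,0,0],
    [255,-110,0,0,0,0,0],
    [255,-145,-10,0,0,0,0],
    [255,-165,-40,0,0,0,0],
    [255,-170,-75,0,0,0,0],
    [255,-170,-110,0,0,0,0],
    [255,-170,-145,20,0,0,0],
    [255,-170,-180,50,0,0,0],
  ],
)

```text
time: 11.45
ee_pos: [0.4915, -0.0892, 0.1847]
eef_rot: [0.001, 0.707, 0.001, 0.708]
ft_force: [1.4, 0.4, -0.8]
width: 0.0274
```

>>> arm_command(
  targets=[
    [255,0,-20,40,0,0,0],
    [255,0,-30,80,0,0,0],
    [255,0,-31,120,0,0,0],
    [255,0,-31,147,0,0,0],
    [255,0,-31,158,0,0,0],
    [255,0,-31,158,0,0,0],
    [255,0,-31,158,0,0,0],
    [255,0,-31,158,0,0,0],
  ],
)

```text
time: 12.25
ee_pos: [0.649, -0.1189, 0.184]
eef_rot: [0.0, 0.707, -0.0, 0.707]
ft_force: [-0.6, 1.0, -0.1]
width: 0.0271
```

```bash
python3 - <<'E'
from h import *
s=read_state();print(s["ee_pos"],s["eef_rot"],s["width"],s["ft_force"])
a=camera("wrist")[:,:,::-1];b=camera("side")[:,:,::-1]
cv2.imwrite("pics/w6.png",np.hstack([cv2.resize(a,(400,300)),cv2.resize(b[140:290,240:440],(400,300))]))
E
```

```text
[ 0.64899717 -0.1188667   0.1840102 ] [ 3.61624898e-04  7.07093383e-01 -1.39263751e-05  7.07120086e-01] 0.027139889134041393 [-0.61083293  1.0268196  -0.11045996]
```

View pics/w6.png

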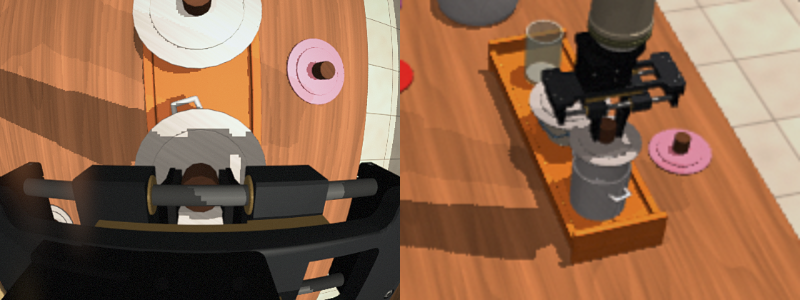

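The medium lid is over the pot. Lowering.

>>> arm_command(
  targets=[
    [255,18,0,0,0,0,0],
    [255,32,0,0,0,0,0],
    [255,40,0,0,0,0,0],
    [255,43,0,0,0,0,0],
    [255,44,0,0,0,0,0],
    [255,44,0,0,0,0,0],
    [255,45,0,0,0,0,0],
    [255,45,0,0,0,0,0],
  ],
)

```text
time: 13.15
ee_pos: [0.6499, -0.1188, 0.1388]
eef_rot: [0.0, 0.707, 0.0, 0.707]
ft_force: [-0.3, -0.4, -1.0]
width: 0.0273
```

>>> arm_command(
  targets=[
    [255,1,0,0,0,0,0],
    [255,1,0,0,0,0,0],
    [255,1,0,0,0,0,0],
  ],
)

```text
time: 13.45
ee_pos: [0.65, -0.1188, 0.1386]
eef_rot: [0.0, 0.707, 0.0, 0.707]
ft_force: [-2.9, 0.3, 5.8]
width: 0.0272
```

>>> arm_command(
  targets=[
    [60,0,0,0,0,0,0],
    [60,0,0,0,0,0,0],
    [60,0,0,0,0,0,0],
    [60,0,0,0,0,0,0],
    [60,-10,0,0,0,0,0],
    [60,-30,0,0,0,0,0],
    [60,-60,0,0,0,0,0],
    [60,-80,0,0,0,0,0],
    [60,-80,0,0,0,0,0],
    [60,-80,0,0,0,0,0],
  ],
)

```text
time: 14.45
ee_pos: [0.6499, -0.1188, 0.218]
eef_rot: [0.0, 0.707, 0.0, 0.707]
ft_force: [-0.1, 0.3, -0.2]
width: 0.0662
```

```bash
python3 - <<'E'
from h import *
s=read_state();print(s["ee_pos"],s["width"],s["ft_force"])
a=camera("wrist")[:,:,::-1];b=camera("side")[:,:,::-1]
cv2.imwrite("pics/w7.png",np.hstack([cv2.resize(a,(400,300)),cv2.resize(b[140:290,240:440],(400,300))]))
E
```

```text
[ 0.64989782 -0.11882266  0.21803774] 0.06621017469550447 [-0.13201309  0.28766037 -0.18013521]
```

View pics/w7.png

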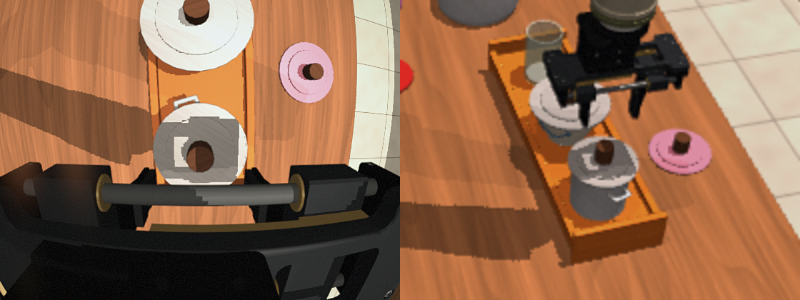

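The medium lid is on the pot. Now the small lid.

>>> arm_command(
  targets=[
    [0,0,-25,-41,0,0,0],
    [0,0,-50,-82,0,0,0],
    [0,0,-75,-123,0,0,0],
    [0,20,-100,-164,0,0,0],
    [0,45,-123,-203,0,0,0],
    [0,70,-146,-240,0,0,0],
    [0,90,-165,-272,0,0,0],
    [0,98,-177,-291,0,0,0],
    [0,98,-177,-291,0,0,0],
    [0,98,-177,-291,0,0,0],
  ],
)

```text
time: 15.55
ee_pos: [0.3588, -0.2954, 0.1193]
eef_rot: [0.0, 0.707, 0.0, 0.707]
ft_force: [0.7, -0.3, 1.0]
width: 0.0872
```

>>> arm_command(
  targets=[
    [0,0,0,0,0,0,0],
    [0,0,0,0,0,0,0],
  ],
)

```text
time: 15.75
ee_pos: [0.3598, -0.2953, 0.1197]
eef_rot: [-0.001, 0.707, 0.0, 0.707]
ft_force: [-0.0, -0.6, -0.0]
width: 0.0871
```

```bash
python3 - <<'E'
from h import *
s=read_state();print(s["ee_pos"],s["eef_rot"],np.round(s["joint_positions"],2),wproj([.3588,-.2958,.037],s))
a=camera("wrist")[:,:,::-1]
cv2.imwrite("pics/w8.png",a)
E
```

```text
[ 0.35976388 -0.29525334  0.11974241] [-7.64506285e-04  7.07045466e-01  4.41868880e-04  7.07167540e-01] [-0.37  0.07  1.01  2.04 -0.07  1.07  0.67] [278.9 212.4]
```

View pics/w8.png

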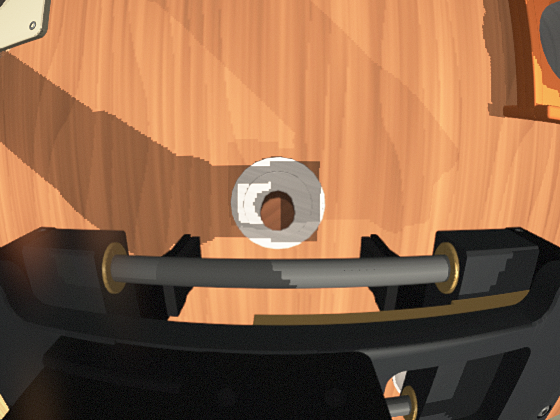

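Same offset as before: knob at (277,209) against (279,212). Descending and gripping.

>>> arm_command(
  targets=[
    [0,45,1,-1,0,0,0],
    [0,80,1,-1,0,0,0],
    [0,98,1,-1,0,0,0],
    [0,105,1,-1,0,0,0],
    [0,105,1,-1,0,0,0],
    [0,105,1,-1,0,0,0],
  ],
)

```text
time: 16.4
ee_pos: [0.3585, -0.2951, 0.0154]
eef_rot: [-0.0, 0.707, -0.0, 0.707]
ft_force: [0.4, 0.5, 0.6]
width: 0.0869
```

>>> arm_command(
  targets=[
    [255,0,0,0,0,0,0],
    [255,0,0,0,0,0,0],
    [255,0,0,0,0,0,0],
    [255,0,0,0,0,0,0],
    [255,0,0,0,0,0,0],
    [255,0,0,0,0,0,0],
    [255,0,0,0,0,0,0],
    [255,0,0,0,0,0,0],
    [255,0,0,0,0,0,0],
    [255,0,0,0,0,0,0],
  ],
)

```text
time: 17.4
ee_pos: [0.3577, -0.2947, 0.0145]
eef_rot: [0.0, 0.707, 0.0, 0.707]
ft_force: [0.9, 0.4, 0.1]
width: 0.0274
```

>>> arm_command(
  targets=[
    [255,-10,0,0,0,0,0],
    [255,-40,0,0,0,0,0],
    [255,-80,0,0,0,0,0],
    [255,-120,0,0,0,0,0],
    [255,-155,10,10,0,0,0],
    [255,-175,35,30,0,0,0],
    [255,-185,70,50,0,0,0],
    [255,-185,110,65,0,0,0],
    [255,-185,150,80,0,0,0],
    [255,-185,190,95,0,0,0],
  ],
)

```text
time: 18.4
ee_pos: [0.453, -0.1035, 0.2003]
eef_rot: [0.001, 0.707, -0.0, 0.707]
ft_force: [1.2, -0.1, -0.6]
width: 0.0269
```

>>> arm_command(
  targets=[
    [255,0,40,15,0,0,0],
    [255,0,80,30,0,0,0],
    [255,0,118,50,0,0,0],
    [255,0,156,70,0,0,0],
    [255,0,192,95,0,0,0],
    [255,0,224,123,0,0,0],
    [255,0,252,150,0,0,0],
    [255,0,276,176,0,0,0],
    [255,0,290,190,0,0,0],
    [255,0,295,194,0,0,0],
  ],
)

```text
time: 19.4
ee_pos: [0.6473, 0.1919, 0.1993]
eef_rot: [-0.001, 0.707, 0.0, 0.707]
ft_force: [-0.5, -1.3, -1.1]
width: 0.0271
```

>>> arm_command(
  targets=[
    [255,0,0,0,0,0,0],
    [255,0,0,0,0,0,0],
    [255,0,0,0,0,0,0],
  ],
)

```text
time: 19.7
ee_pos: [0.6464, 0.189, 0.2002]
eef_rot: [0.001, 0.707, -0.0, 0.707]
ft_force: [0.0, 0.4, -0.7]
width: 0.0274
```

```bash
python3 - <<'E'
from h import *
s=read_state();print(s["ee_pos"],s["eef_rot"],s["width"],s["ft_force"])
a=camera("wrist")[:,:,::-1];b=camera("side")[:,:,::-1]
cv2.imwrite("pics/w9.png",np.hstack([cv2.resize(a,(400,300)),cv2.resize(b[90:240,240:440],(400,300))]))
E
```

```text
[0.64639987 0.1890438  0.20024665] [ 5.75876081e-04  7.06959781e-01 -4.20751214e-04  7.07253391e-01] 0.027439575475030193 [ 0.03681622  0.42852923 -0.72467622]
```

View pics/w9.png

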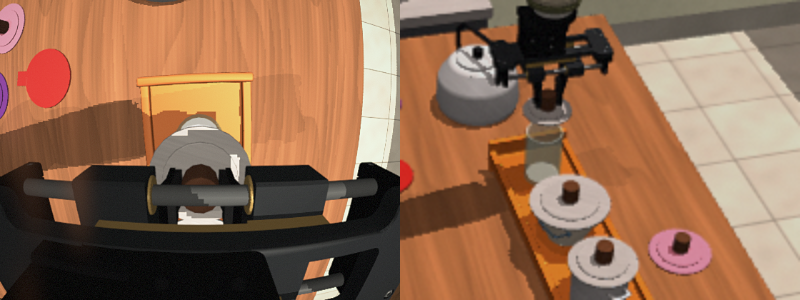

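>>> arm_command(
  targets=[
    [255,18,1,0,0,0,0],
    [255,32,1,0,0,0,0],
    [255,40,1,0,0,0,0],
    [255,43,1,0,0,0,0],
    [255,44,1,0,0,0,0],
    [255,45,1,0,0,0,0],
    [255,45,1,0,0,0,0],
  ],
)

```text
time: 20.5
ee_pos: [0.647, 0.1913, 0.155]
eef_rot: [0.0, 0.707, 0.0, 0.707]
ft_force: [0.3, -0.1, -1.8]
width: 0.0273
```

>>> arm_command(
  targets=[
    [255,1,0,0,0,0,0],
    [255,1,0,0,0,0,0],
    [255,1,0,0,0,0,0],
  ],
)

```text
time: 20.8
ee_pos: [0.6471, 0.1913, 0.1546]
eef_rot: [0.0, 0.707, 0.0, 0.707]
ft_force: [-0.8, 0.1, 5.1]
width: 0.0268
```

Contact at 5 N. Release and rise.

>>> arm_command(
  targets=[
    [60,0,0,0,0,0,0],
    [60,0,0,0,0,0,0],
    [60,0,0,0,0,0,0],
    [60,0,0,0,0,0,0],
    [60,-10,0,0,0,0,0],
    [60,-30,0,0,0,0,0],
    [60,-60,0,0,0,0,0],
    [60,-85,0,0,0,0,0],
    [60,-85,0,0,0,0,0],
  ],
)

```text
time: 21.7
ee_pos: [0.6485, 0.1913, 0.2434]
eef_rot: [0.001, 0.705, 0.001, 0.709]
ft_force: [-0.9, -0.1, 0.3]
width: 0.0665
```

>>> arm_command(
  targets=[
    [60,0,0,-45,0,0,0],
    [60,0,0,-90,0,0,0],
    [60,0,0,-135,0,0,0],
    [60,0,0,-180,0,0,0],
    [60,0,0,-200,0,0,0],
    [60,0,0,-220,0,0,0],
    [60,0,0,-220,0,0,0],
    [60,0,0,-220,0,0,0],
  ],
)

```text
time: 22.5
ee_pos: [0.4269, 0.1914, 0.2388]
eef_rot: [0.0, 0.707, 0.001, 0.707]
ft_force: [0.2, -0.3, -0.9]
width: 0.0666
```

```bash
python3 - <<'E'
from h import *
s=read_state();print(s["ee_pos"],s["width"],s["ft_force"])
a=camera("top")[:,:,::-1];b=camera("side")[:,:,::-1]
cv2.imwrite("pics/t9.png",a);cv2.imwrite("pics/s9.png",b)
cv2.imwrite("pics/c9.png",np.hstack([cv2.resize(a[130:220,190:370],None,fx=2.4,fy=2.4,interpolation=2),cv2.resize(b[130:280,270:405],(350,216*1),interpolation=2)]))
C={'bowl':(.6452,.037,.114),'pot':(.6495,-.1186,.129),'jar':(.6467,.1903,.144)}
for n,im in(("top",a),("side",b)):
    hsv=cv2.cvtColor(np.ascontiguousarray(im),cv2.COLOR_BGR2HSV)
    m=((hsv[...,1]<70)&(hsv[...,2]>110)).astype(np.uint8)*255
    cs,_=cv2.findContours(m,cv2.RETR_EXTERNAL,cv2.CHAIN_APPROX_NONE)
    for k,X in C.items():
        sd=proj(n,X)[0]
        for c in cs:
            h=cv2.convexHull(c)
            if cv2.contourArea(h)>150 and cv2.pointPolygonTest(h,tuple(map(float,sd)),False)>0:
                q,e=circ(toplane(n,h[:,0],X[2]));print(n,k,np.round(q*1000,1),round(e*1000,2))
E
```

```text
[0.42687967 0.19135405 0.23880818] 0.06659411758059346 [ 0.15191406 -0.27465336 -0.87745689]
top bowl [648.9  39.1  66.9] 0.3
top bowl [679.5 118.2 908.4] 77.22
top pot [ 652.1 -117.1   54.7] 3.43
top pot [675.3 117.3 898.8] 76.4
top jar [645.8 189.5  44.4] 3.03
top jar [671.1 116.4 889.1] 75.58
side bowl [639.3  54.   79.5] 8.55
side pot [ 648.9 -120.5   53. ] 0.6
side jar [646.3 187.1  40.6] 0.47
```

View pics/t9.png

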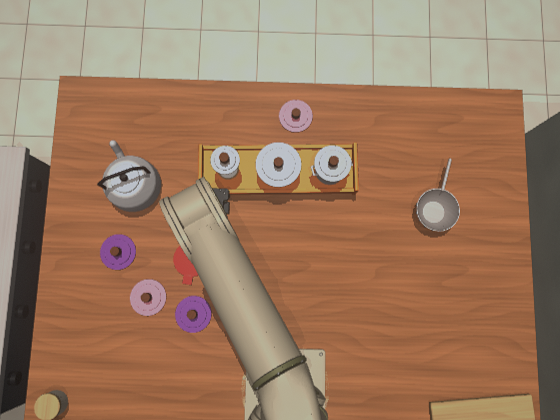

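View pics/s9.png

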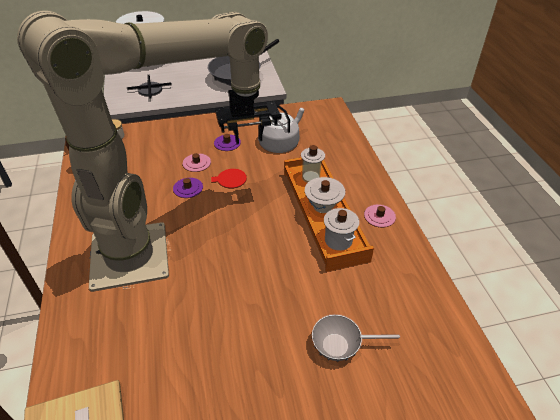

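All three lids lie flat and within about 2.5 mm of the rim centres measured at the start (allowance 9 mm). In the top view they sit at (278,164), (333,163) and (225,160), the bystanders are untouched, and the gripper is clear. Handing in.

```bash
python3 -c "
from bench import *
print(close_job())"
```

```text
the job is handed in; nothing more can be done
None
```

The large lid is on the bowl, the medium on the pot and the small on the jar, placed in that order. I handed the job in at about 22.6 s, with the gripper empty and clear of everything.

- **Placement:** in the last top and side pictures all three lids look flat, with the vessels in place and nothing else visibly disturbed. Compared with the rims measured at the start, the lid centres are off by about 2.4 mm (bowl), 1.1 mm (pot) and 2.4 mm (jar), against about 9 mm of overhang. I did not re-measure the vessels afterwards. Contact forces at placing were about 5–6 N.
- **Checks that disagreed:** the top and side cameras differ by about 3–5 mm, so I averaged them for the targets. In the final check, glare and neighbouring metal spoiled the outline fits of the bowl lid from the side and of the pot and jar lids from the top. Each final offset therefore comes from a single camera: the top one for the bowl, the side one for the pot and jar.

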